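Lock the spindle: line up the slotted disc and push the bar home

ROBOT

A 6-joint arm with a two-finger parallel gripper is mounted at the origin on the work surface. World frame = base frame: x ahead of the robot, y to its left, z up, the work surface at z = 0. Lengths are in mm, angles in rad, forces in N, time in s.
With the tool pointing down it reaches from about 350 to 875 mm from the base axis. Payload 4.2 kg.
Tool frame: the origin (TCP) lies where the fingers leave the gripper's body, on its centre line; the fingertips stand 73 mm ahead of it and the grasp point (between the pads) lies 54 mm ahead of it; z points along the fingers, y is the direction in which the jaws open and shut (so a half turn about z gives the same grasp; the last joint's range is limited). The gripper opens to 85 mm and grips with 20 to 120 N. Pads are 22 mm wide; open, the fingers measure 114 mm over their backs; the gripper's body (76 mm by 85 mm) begins 54 mm behind the grasp point. The pads swing forward as they close: fully open they stand 13 mm farther back than shut.
Start: joints at [1.405, 0.385, 0.008, 0, -1.194, -0.259], TCP at [257.553, 569.444, 303.912] pointing down, gripper open.
Joint ranges: [-3.14, 3.14], [-1.21, 2.06], [-1.07, 1.41], [-3.16, 2.05], [-2.99, -0.16], [-3.1, 3.1]. Speed limits (rad/s): [2.79, 2.79, 3.14, 3.14, 3.14, 3.14].

INTERFACE

Orientations are given as a unit quaternion [x, y, z, w].
In Python, from bench import arm gives the robot as it stands.
- The arm moves only by the tool apply_moves, never from a script. Its argument "increments" is a list that holds one entry, the list of rows, each a list of 7 numbers: the shift along the tool's x, y, z scaled (see below), then the turn, a rotation vector about the tool's x, y, z scaled (see below), then the gripper's target within -1 to 1 (fully open at 1, half-way at 0, shut at -1). A call has 1 to 10 rows; each row is the pose to reach, as a shift and turn from the pose commanded when the call began, along the tool's axes at that moment; what a row does not reach only later rows make up. The controller multiplies each number of a shift by 100 mm and each number of a turn by 0.5 rad. A row lasts 1/10 s, in which the tool goes at most 50 mm and 8.59 degrees, less where a joint would pass 70% of its speed; a pose out of reach is approached as far as the arm can. A call with a number of a shift or a turn outside -1 to 1 is refused whole. A call with a gripper value outside its range is refused whole. The fingers move at their own pace and stop on an object; the grip force is fixed at half the most. Time passes only in rows, so rows that repeat a pose let the fingers close. It gives the time, the measured TCP pose, the force and the opening at its end, in the units of the state.
- arm.read_state(): the state, without advancing time (a new reading comes with each control period).
- arm.get_image(name): name is "side" or "top" or "wrist"; returns a dict with "img" (480x640x3 uint8, red, green, blue), "fx", "fy", "cx", "cy" (pixels), "pose" (4x4, takes a point from camera to world coordinates). Camera axes: x right, y up, looking along -z (the intrinsics and any distortion apply to the point x, -y, -z); pixel columns grow to the right and rows downward; lengths in mm; the calibration is good to about 2 mm. A picture is of the moment at which its call begins. There is no depth.
- arm.job_done(): hands the job in, once; it reports no verdict.
Trained networks look in a picture, given as the dict that the camera call returned (one of the last four; its "shot" number tells which), for a name from the list of things; names that differ only in an ending like _2 or _b are one class to them, and where a whole thing is asked for, a point or a joint stands for the part that bears it (a point fixed in the world has none). Each returns a list of dicts, best first, with "conf" (0 to 1); they miss things now and then, are a little off and sometimes report something else, mostly with a low value. They report only what shows in the picture. A call takes as long as a camera call. They do not tell look-alikes from the thing itself.
- arm.outline_of(label, picture): "pixels" (480x640 bool, what is visible of it) and "box" ([centre column, centre row, width, height] in pixels, round what is visible of it).
- arm.mark_of(label, picture): "at" ([column, row] in pixels: a listed point, or the origin of a listed thing).
The state is a dict: "clock": time; "joints": joint angles; "joint_vel": joint speeds; "joint_efforts": joint torques, N m; "position": TCP position; "ee_rot": TCP orientation; "contact_force": force on the tool from outside, world axes, zero at the start; "wrist_torque": the same for the moment, N m; "gripper_width": finger opening in mm.
Only numpy, scipy, OpenCV 4.12 (cv2) and the standard library are available. Lean on these libraries where they do the work, as an engineer would, in place of code of your own. Each camera call takes 0.05 s, during which the arm holds its last target.

TASK

Lock the spindle unit on the assembly bench: push on a peg of the slotted locking disc with a fingertip to turn the disc until its slot lines up with the locking bar, then push the bar by its upright tab right through the slot until its nose is fully home against the stop in the keeper on the far side. Only push: do not lift the bar off its rail, and leave the other things on the bench where they are. Finish with the hand clear.

Things in the scene. Friction and masses are not known exactly. Their poses are not given: they have to be found in the camera images.
- spindle_unit: grey fixed spindle unit: base plate 400 x 130 x 12 mm, from x = -275 to +125 mm. Origin on the disc's axis at bench height, z up; +x is the way the bar is pushed. The bar lies on a rail behind the disc (x = -265 to -52 mm, bed 40 mm above the bench; side walls 17 mm apart and 52 mm high from x = -206 to -56 mm).
- guide_strap (a point): middle of the top of the dark strap that bridges the bar just behind the disc, 70 mm above the bench; the strap is 44 mm wide and 16 mm long (unit x = -72 to -56 mm).
- keeper_stop (a point): end stop inside the keeper, 50 mm above the bench, unit x = 82.5 mm: the bar's nose is home against it. The keeper is the roofed pocket on the far side of the disc, unit x = 55 to 101 mm, 32 mm wide (20 mm inside), its top 69 mm above the bench.
- disc_slot (a point): centre of the top face of the slotted locking disc, on the unit's axis, 62 mm above the bench; disc diameter 96 mm. Its x axis runs along the slot, which crosses the whole disc: 18 mm wide, 23 mm deep, flared to 28 mm at both mouths. Lined up = this x axis parallel to the unit's x axis, either way round. The disc turns stiffly (about 4 N at a peg) and stays where it is left.
- disc_peg_a (a point): centre of the top of one of the disc's two upright steel pegs, at y = +34 mm of the disc_slot frame, 92 mm above the bench; the peg is 12 mm in diameter and stands 30 mm out of the disc. To be pushed sideways to turn the disc.
- disc_peg_b (a point): the same for the other, equal peg, at y = -34 mm of the disc_slot frame.
- lock_disc (a joint): angle of the disc, rad, growing counter-clockwise seen from above: from the unit's +x axis to the slot's x axis. 0 and 3.14 are both lined up with the bar; it can turn from -0.35 to 3.49 and starts between 0.45 and 2.69.
- lock_bar: loose steel locking bar, 165 x 14 x 20 mm high, 0.3 to 0.54 kg, on the unit's rail. Origin at the middle of its underside (40 mm above the bench), +x towards its nose (tapered over the last 10 mm). In the unit's frame its origin starts at x = -166 to -143 mm (nose short of the disc), y = 0, and is at x = 0 when fully home. It slides with 1 to 7 N and stays where left.
- bar_tab (a point): middle of the rear face of the bar's upright tab, the face to push on. The tab stands at the tail of the bar, 10 mm thick, 30 mm wide, from the bar's top face (60 mm above the bench) up to 92 mm; this point is 76 mm above the bench, 82.5 mm behind the bar's origin. x axis = the bar's +x, the way to push.
- wrench: loose steel open-ended wrench, 180 mm long, lying along its x, not to be disturbed; origin at the centre of its underside
- bearing: loose steel bearing ring, 52 mm outer diameter, 16 mm high, not to be disturbed; origin at the centre of its underside
- pulley: loose aluminium pulley, 64 mm diameter, 36 mm high, hub up, not to be disturbed; origin at the centre of its underside
- grease_jar: loose white jar with black cap, 56 mm diameter, 75 mm high, not to be disturbed; origin at the centre of its underside
- offcut: loose wooden offcut, 120 x 45 x 35 mm, not to be disturbed; origin at the centre of its underside
- screwdriver: loose screwdriver with a wooden handle, 200 mm long, lying along its x, not to be disturbed; origin at the centre of its underside
- carton: loose small cardboard carton, 100 x 70 x 60 mm, not to be disturbed; origin at the centre of its underside
Mind the look-alikes: they are no part of the job. Of the things like the lock_bar, leave any that is orange; of the rest the larger one is meant.

How it is judged:
By the outcome, as a careful person would: the job done as asked, in the order asked, and still so for the second after the job is handed in, with the robot touching nothing.
It also fails if it takes over 58 s, if anything falls off the work surface, if the arm or the gripper's body presses on something with over 40 N, if the wrist force passes 120 N, or if a joint passes its speed limit or range.

## Working session

There is one attempt and no reset: what is moved stays moved. The work goes in short steps, Python scripts to look and compute and a tool call to move; the robot and the scene stay as the last step left them, time stands still between calls to the robot, and variables do not carry over. Pictures are saved under pics/ and viewed, and the job is handed in when it is done.

Besides the shell and the picture viewer there is one more tool, called after "Call:" by a JSON object that holds its "method" and its "body", one argument or row to a line. apply_moves: Moves the arm, as the interface text tells. Shifts and turns lie within -1 to 1; 1 stands for 100 mm of shift or 0.5 rad of turn. Its arguments: {"type":"object","properties":{"increments":{"type":"array"}},"required":["increments"]}

```bash
mkdir -p pics; ls
cat > h.py <<'E'
import numpy as np, cv2
from bench import arm
def save(p,name): cv2.imwrite('pics/'+name,cv2.cvtColor(p['img'],cv2.COLOR_RGB2BGR))
def ray(p,uv):
    x=(uv[0]-p['cx'])/p['fx']; y=(uv[1]-p['cy'])/p['fy']
    T=np.array(p['pose']); d=T[:3,:3]@np.array([x,-y,-1.]); return T[:3,3],d
def atz(p,uv,z):
    o,d=ray(p,uv); return o+d*(z-o[2])/d[2]
def proj(p,X):
    T=np.array(p['pose']); c=T[:3,:3].T@(np.array(X)-T[:3,3]); return np.array([p['cx']+p['fx']*c[0]/-c[2], p['cy']+p['fy']*c[1]/c[2]])
E
python3 - <<'E'
from h import *
for n in ['top','side']:
    p=arm.get_image(n); save(p,n+'0.png'); print(n,[k for k in p],p['fx'],p['cx'],p['cy'],np.round(p['pose'],3).tolist())
    for l,z in [('disc_slot',62),('disc_peg_a',92),('bar_tab',76),('guide_strap',70),('keeper_stop',50),('lock_bar',40),('spindle_unit',0)]:
        for m in arm.mark_of(l,p)[:4]: print(l,round(m['conf'],2),np.round(m['at'],1),np.round(atz(p,m['at'],z),1))
print(arm.read_state())
E
```

```text
pics
top ['img', 'fx', 'fy', 'cx', 'cy', 'pose', 'shot'] 620.9073454655913 317.9159925397318 232.26868881606424 [[-0.013, 0.995, -0.097, 364.769], [-1.0, -0.012, 0.01, -17.364], [0.009, 0.097, 0.995, 1471.365], [0.0, 0.0, 0.0, 1.0]]
disc_slot 0.93 [307.6 228.1] [511.6  -8.   62. ]
disc_peg_a 0.93 [292.8 232. ] [500.2  24.9  92. ]
disc_peg_a 0.9 [322.6 234.3] [494.2 -41.5  92. ]
bar_tab 0.95 [403.6 200.5] [ 570.5 -226.9   76. ]
bar_tab 0.78 [413.6 310.1] [ 323.1 -242.7   76. ]
bar_tab 0.7 [177.8 166. ] [656.  285.8  76. ]
guide_strap 0.96 [339.1 224.1] [519.  -79.7  70. ]
keeper_stop 0.58 [271.1 247.7] [468.7  76.3  50. ]
lock_bar 0.78 [198.4 152. ] [696.2 245.8  40. ]
lock_bar 0.65 [433.4 326.7] [ 283.8 -292.8   40. ]
spindle_unit 0.91 [306.3 233.1] [506.2  -4.4   0. ]
spindle_unit 0.7 [304.8 230.1] [513.4  -0.9   0. ]
side ['img', 'fx', 'fy', 'cx', 'cy', 'pose', 'shot'] 489.77761605440264 316.9562712202604 236.92916386388185 [[0.719, 0.543, -0.434, 13.37], [-0.695, 0.555, -0.457, -565.399], [-0.008, 0.63, 0.776, 1022.655], [0.0, 0.0, 0.0, 1.0]]
disc_slot 0.96 [303.7 247.1] [ 5.042e+
[... 623 characters left out ...]
. ]
{'clock': 0.8, 'joints': array([ 1.40458763e+00,  3.84629515e-01,  7.93541651e-03, -4.21443183e-05,
       -1.19401855e+00, -2.58577028e-01]), 'joint_vel': array([-0.00102699,  0.00031343,  0.00128389,  0.00141396,  0.00090772,
        0.00108242]), 'joint_efforts': array([-5.93503792e-04, -3.92025805e+01,  1.88608074e+01,  4.19028863e+00,
       -3.07064611e-04, -1.11656284e-06]), 'position': array([257.55092975, 569.43855067, 303.96229262]), 'ee_rot': array([ 9.77527665e-01, -2.10807170e-01, -2.15052021e-05, -4.08920551e-05]), 'contact_force': array([ 1.10389108, -0.33967872,  0.30641446]), 'wrist_torque': array([0.01298196, 0.01768194, 0.00513743]), 'gripper_width': 85.33720672630966}
```

View images.

View pics/top0.png

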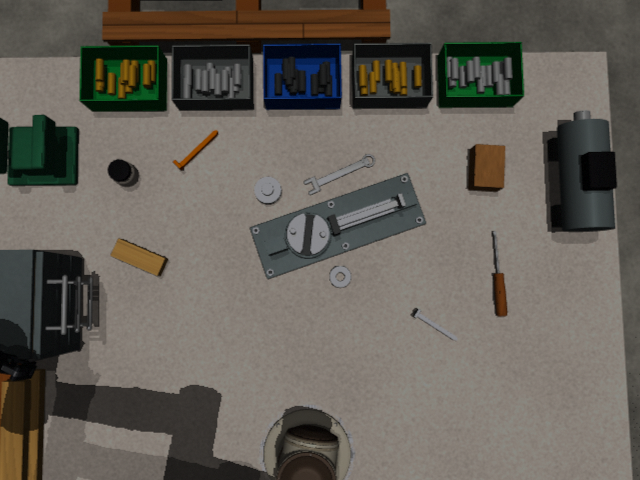

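View pics/side0.png

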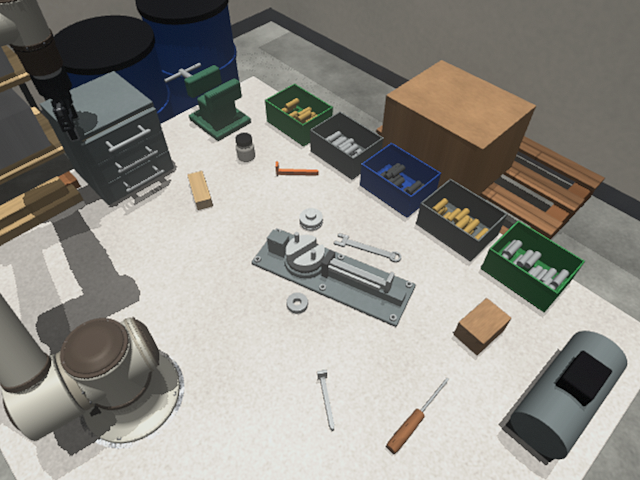

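Run:
```python
import cv2
a=cv2.imread('pics/top0.png')[170:270,230:430]; cv2.imwrite('pics/top0c.png',cv2.resize(a,None,fx=4,fy=4,interpolation=cv2.INTER_CUBIC))
a=cv2.imread('pics/side0.png')[200:320,240:420]; cv2.imwrite('pics/side0c.png',cv2.resize(a,None,fx=4,fy=4,interpolation=cv2.INTER_CUBIC))
```

```text
(no output)
```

View pics/top0c.png

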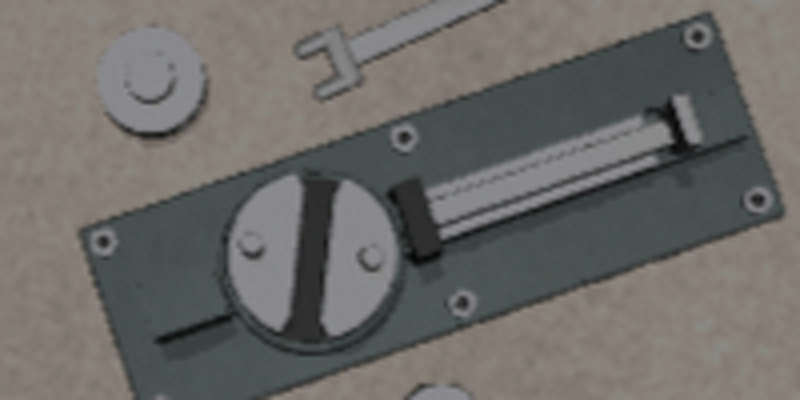

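View pics/side0c.png

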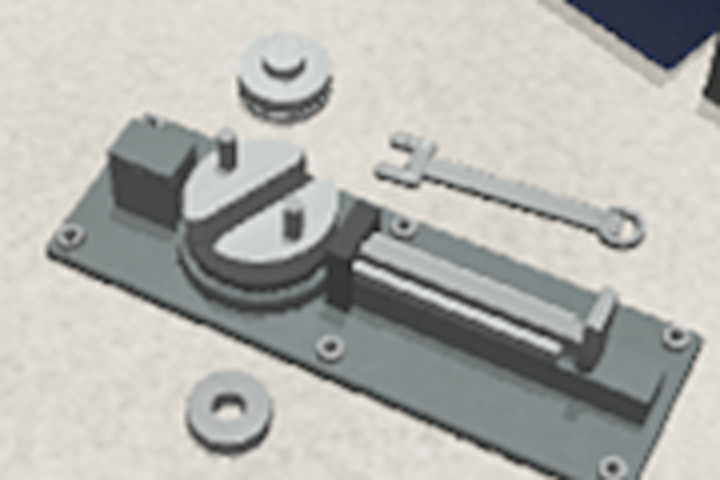

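Call:
{"method": "apply_moves", "body": {
  "increments": [
    [[0.33,0.31,0,0,0,0,-1],[0.67,0.62,0,0,0,0,-1],[1,0.93,0,0,0,0,-1]]
  ]
}}

```text
clock: 1.1
position: [310.7, 442.9, 304.8]
ee_rot: [0.978, -0.21, 0.0, -0.001]
contact_force: [1.1, -0.9, 1.2]
gripper_width: 43.6
```

Call:
{"method": "apply_moves", "body": {
  "increments": [
    [[0.33,0.31,0,0,0,0,-1],[0.67,0.62,0,0,0,0,-1],[1,0.93,0,0,0,0,-1]]
  ]
}}

```text
clock: 1.4
position: [363.5, 315.8, 304.3]
ee_rot: [0.978, -0.211, 0.0, -0.0]
contact_force: [0.7, 0.4, -0.2]
gripper_width: -0.2
```

Call:
{"method": "apply_moves", "body": {
  "increments": [
    [[0.33,0.31,0,0,0,0,-1],[0.67,0.62,0,0,0,0,-1],[1,0.93,0,0,0,0,-1]]
  ]
}}

```text
clock: 1.7
position: [416.3, 189.9, 304.4]
ee_rot: [0.978, -0.211, 0.0, -0.0]
contact_force: [0.7, 0.2, 0.1]
gripper_width: 0.1
```

Call:
{"method": "apply_moves", "body": {
  "increments": [
    [[0.33,0.31,0,0,0,0,-1],[0.67,0.62,0,0,0,0,-1],[1,0.93,0,0,0,0,-1]]
  ]
}}

```text
clock: 2.0
position: [469.1, 63.9, 304.4]
ee_rot: [0.978, -0.211, 0.001, -0.0]
contact_force: [1.0, 0.2, 0.6]
gripper_width: -0.3
```

Call:
{"method": "apply_moves", "body": {
  "increments": [
    [[0.33,0.31,0,0,0,0.3,-1],[0.67,0.62,0,0,0,0.6,-1],[1,0.93,0,0,0,0.86,-1],[1,0.93,0,0,0,0.86,-1]]
  ]
}}

```text
clock: 2.4
position: [522.7, -64.3, 303.6]
ee_rot: [0.908, -0.418, 0.0, 0.0]
contact_force: [-0.6, 0.4, -0.2]
gripper_width: -0.0
```

Call:
{"method": "apply_moves", "body": {
  "increments": [
    [[0,0,0,0,0,0.3,-1],[0,0,0,0,0,0.6,-1],[0,0,0,0,0,0.86,-1],[0,0,0,0,0,0.86,-1]]
  ]
}}

```text
clock: 2.8
position: [521.3, -59.9, 304.0]
ee_rot: [0.801, -0.599, 0.0, -0.0]
contact_force: [-0.3, 0.5, -0.5]
gripper_width: 0.1
```

Run:
```python
from h import *
p=arm.get_image('wrist'); save(p,'w1.png'); print(p['fx'],p['cx'],p['cy'],np.round(p['pose'],3).tolist())
for l,z in [('disc_slot',62),('disc_peg_a',92),('bar_tab',76),('guide_strap',70),('keeper_stop',50)]:
        for m in arm.mark_of(l,p)[:4]: print(l,round(m['conf'],2),np.round(m['at'],1),np.round(atz(p,m['at'],z),1))
s=arm.read_state();print(s['clock'],s['joints'],s['position'],s['ee_rot'],s['contact_force'])
```

```text
337.73357846221455 320.08636635398966 238.03974947054172 [[-0.959, 0.27, 0.083, 543.388], [-0.283, -0.917, -0.281, -131.181], [-0.0, -0.293, 0.956, 372.816], [0.0, 0.0, 0.0, 1.0]]
disc_slot 0.56 [325.3 274.5] [500.8  -4.9  62. ]
disc_peg_a 0.92 [339.7 248.7] [499.8 -44.1  92. ]
disc_peg_a 0.27 [319.1 118.3] [ 547.6 -142.6   92. ]
bar_tab 0.86 [585.9  80. ] [ 350.3 -231.7   76. ]
guide_strap 0.59 [322.5 210. ] [522.7 -68.5  70. ]
3.1 [ 1.94547234e-01  2.14340817e-01 -2.35715906e-01  2.14908246e-06
 -1.12062058e+00  9.29262360e-02] [521.44225413 -60.12830656 303.98359494] [ 8.01102732e-01 -5.98526866e-01  4.06064289e-05 -4.35142882e-05] [ 0.27543606 -0.58793228 -0.14659416]
```

View pics/w1.png

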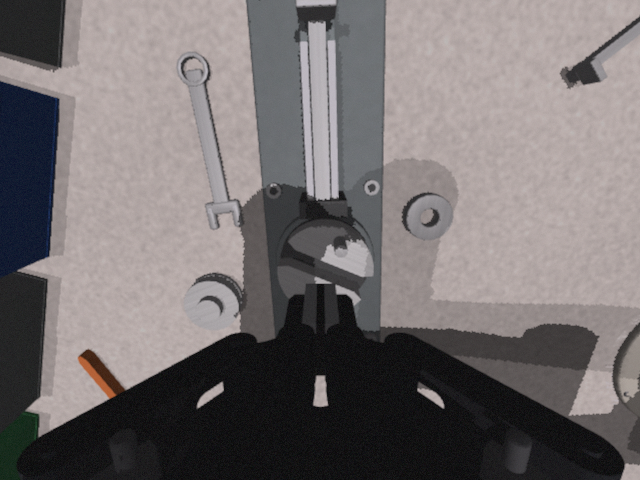

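Call:
{"method": "apply_moves", "body": {
  "increments": [
    [[-0.4,0,0,0,0,0,-1],[-0.8,0,0,0,0,0,-1],[-0.8,0,0,0,0,0,-1]]
  ]
}}

```text
clock: 3.4
position: [498.1, 19.2, 304.2]
ee_rot: [0.802, -0.597, -0.0, -0.0]
contact_force: [0.7, -0.9, 1.0]
gripper_width: 0.1
```

Run:
```python
from h import *
p=arm.get_image('wrist'); save(p,'w2.png'); np.savez('w2.npz',**p)
print(np.round(p['pose'],3).tolist())
for l,z in [('disc_slot',62),('disc_peg_a',92),('bar_tab',76),('guide_strap',70),('keeper_stop',50)]:
        for m in arm.mark_of(l,p)[:4]: print(l,round(m['conf'],2),np.round(m['at'],1),np.round(atz(p,m['at'],z),1))
s=arm.read_state();print(s['clock'],s['position'],s['ee_rot'])
im=cv2.imread('pics/w2.png')[60:340,180:460]; cv2.imwrite('pics/w2c.png',cv2.resize(im,None,fx=2.14,fy=2.14,interpolation=cv2.INTER_CUBIC))
```

```text
[[-0.958, 0.274, 0.084, 520.418], [-0.286, -0.916, -0.281, -52.011], [-0.001, -0.293, 0.956, 372.91], [0.0, 0.0, 0.0, 1.0]]
disc_slot 0.56 [325.8 190.6] [501.3  -5.9  62. ]
disc_peg_a 0.8 [343.  154.5] [498.4 -42.4  92. ]
disc_peg_a 0.8 [309.8 227.9] [507.   24.4  92. ]
disc_peg_a 0.2 [209.7 231.8] [589.   52.6  92. ]
bar_tab 0.7 [123.1 384.5] [648.2 251.1  76. ]
bar_tab 0.59 [326.3 181. ] [504.2 -16.2  76. ]
guide_strap 0.68 [323.6 116.7] [521.8 -66.5  70. ]
guide_strap 0.49 [323.6 183.3] [505.6 -12.8  70. ]
keeper_stop 0.87 [327.2 262.4] [477.8  65.9  50. ]
keeper_stop 0.26 [340.9 154.1] [497.  -40.7  50. ]
3.7 [499.09949723  15.72459171 303.81747663] [ 8.00333329e-01 -5.99555295e-01 -2.99423844e-05  1.00630439e-04]
```

View pics/w2.png

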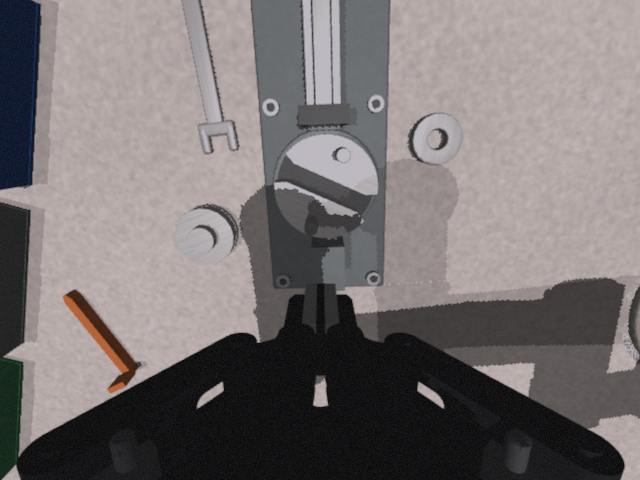

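View pics/w2c.png

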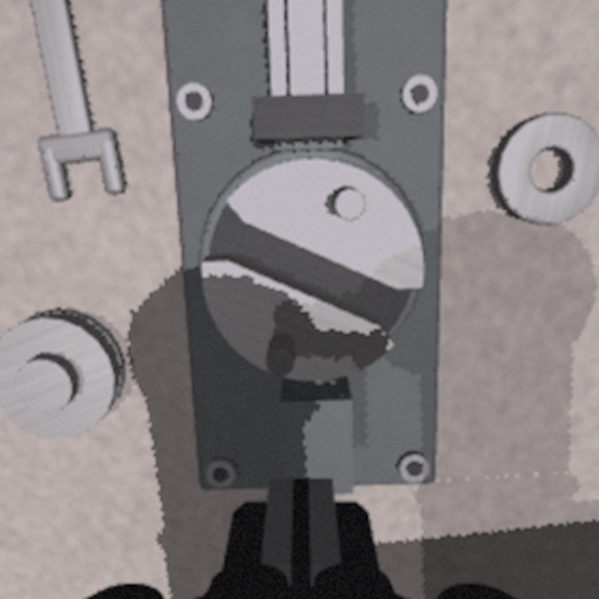

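```bash
cat > fit.py <<'E'
from h import *
from scipy.optimize import least_squares
w2=dict(np.load('w2.npz'))
t=arm.get_image('top'); s=arm.get_image('side')
obs=[]
def c(v,o,k): return (o[0]+v[0]/k,o[1]+v[1]/k)
W=[((125,-65,12),c((201,487),(180,60),2.14)),((125,65,12),c((433,482),(180,60),2.14)),((-64,0,70),c((309,118),(180,60),2.14)),('s',c((313,265),(180,60),2.14)),('a',c((350,203),(180,60),2.14)),]
T=[((125,-65,12),c((80,230),(230,170),4)),((-275,-65,12),c((710,12),(230,170),4)),((-275,65,12),c((783,213),(230,170),4)),((-64,0,70),(339.1,224.1)),('s',(307.6,235)),('a',c((373,256),(230,170),4)),('b',c((251,244),(230,170),4))]
S=[((125,65,12),c((50,252),(240,200),4)),((-275,-65,12),c((700,343),(240,200),4)),((-64,0,70),(327.6,258.8)),('s',(303.7,247.1)),('a',c((294,209),(240,200),4)),('b',c((227,133),(240,200),4))]
T[4]=('s',c((313,258),(230,170),4))
def R(a): return np.array([[np.cos(a),-np.sin(a)],[np.sin(a),np.cos(a)]])
def wp(v,k):
    th=v[3]
    if isinstance(k,str):
        q={'s':np.zeros(2),'a':R(th)@[0,34],'b':R(th)@[0,-34]}[k]; z=62 if k=='s' else 92
    else: q=np.array(k[:2]);z=k[2]
    return np.r_[R(v[2])@q+v[:2],z]
def res(v,sets): return np.concatenate([(proj(p,wp(v,k))-np.array(u))*w for p,L,w in sets for k,u in L])
v0=[506,-3,1.86,1.19]
for name,sets in [('w',[(w2,W,1)]),('t',[(t,T,1)]),('s',[(s,S,1)]),('all',[(w2,W,1),(t,T,1),(s,S,1)])]:
    r=least_squares(res,v0,args=(sets,),loss='soft_l1'); print(name,np.round(r.x,3),np.round(np.degrees(r.x[2:]),2)); print(np.round(res(r.x,sets).reshape(-1,2),1).tolist())
print(arm.read_state()['clock'])
E
python3 fit.py
```

```text
w [502.109  -9.2     1.891   1.124] [108.32  64.42]
[[-1.5, 1.3], [1.2, 0.7], [-0.0, -2.8], [-0.2, 3.1], [0.3, -0.9]]
t [498.116  -9.291   1.896   1.134] [108.65  65.  ]
[[-0.7, 0.1], [0.6, -0.6], [1.3, 0.2], [-4.3, 0.3], [-0.0, -0.5], [0.1, 0.2], [0.2, 0.2]]
s [499.328  -9.409   1.88    1.113] [107.73  63.79]
[[-2.3, -1.1], [1.1, -0.0], [0.2, -0.7], [1.1, 3.2], [-0.9, -0.4], [-0.1, 0.8]]
all [500.963  -8.927   1.887   1.153] [108.11  66.04]
[[-1.0, 1.6], [1.6, 1.3], [1.4, -2.0], [0.9, 3.8], [0.6, -0.5], [-0.8, -1.7], [1.0, -0.9], [1.2, 0.1], [-4.4, -0.7], [-0.2, -1.8], [-0.1, -1.2], [0.0, -0.9], [-1.9, -1.3], [1.5, -1.2], [0.6, -1.3], [1.5, 2.7], [-0.1, -1.2], [-0.3, 0.6]]
3.8
```

Call:
{"method": "apply_moves", "body": {
  "increments": [
    [[0.3,-0.03,0.2,0,0,-0.033,-1],[0.6,-0.05,0.4,0,0,-0.066,-1],[0.6,-0.05,0.8,0,0,-0.066,-1],[0.6,-0.05,1,0,0,-0.066,-1]]
  ]
}}

```text
clock: 4.2
position: [519.4, -41.3, 200.9]
ee_rot: [0.809, -0.587, -0.002, 0.001]
contact_force: [-0.6, 0.8, -1.2]
gripper_width: -0.2
```

Call:
{"method": "apply_moves", "body": {
  "increments": [
    [[0,0,0.3,0,0,0,-1],[0,0,0.5,0,0,0,-1],[0,0,0.57,0,0,0,-1],[0,0,0.57,0,0,0,-1]]
  ]
}}

```text
clock: 4.6
position: [520.5, -40.2, 146.1]
ee_rot: [0.81, -0.586, -0.001, 0.001]
contact_force: [0.4, 0.5, 0.4]
gripper_width: 0.2
```

Run:
```python
from h import *
p=arm.get_image('wrist'); save(p,'w3.png')
s=arm.read_state();print(s['clock'],s['position'],s['ee_rot'],s['contact_force'])
```

```text
4.65 [521.0674781  -39.96301314 147.18693463] [ 8.10387855e-01 -5.85893754e-01  1.79759344e-04  3.73893198e-05] [-0.14410052  0.51627417 -0.01736305]
```

View pics/w3.png

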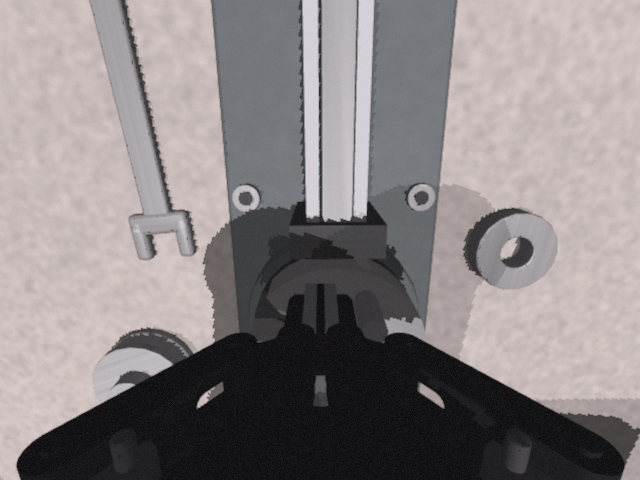

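Call:
{"method": "apply_moves", "body": {
  "increments": [
    [[0,0.09,0,0,0,0,-1],[0,0.145,0,0,0,0,-1],[0,0.19,0,0,0,0,-1],[-0.01,0.255,0,0,0,0,-1],[-0.05,0.295,0,0,0,0,-1],[-0.105,0.325,0,0,0,0,-1],[-0.15,0.355,0,0,0,0,-1],[-0.15,0.36,0,0,0,0,-1]]
  ]
}}

```text
clock: 5.45
position: [483.4, -36.3, 148.8]
ee_rot: [0.811, -0.585, 0.003, -0.003]
contact_force: [5.2, -1.2, -0.4]
gripper_width: -0.0
```

Run:
```python
from h import *
s=arm.read_state();print(s['clock'],s['position'],s['ee_rot'],s['contact_force'])
for n in ['top','side']:
    p=arm.get_image(n); save(p,n+'1.png')
a=cv2.imread('pics/top1.png')[170:270,230:430]; cv2.imwrite('pics/top1c.png',cv2.resize(a,None,fx=4,fy=4,interpolation=cv2.INTER_CUBIC))
a=cv2.imread('pics/side1.png')[200:320,240:420]; cv2.imwrite('pics/side1c.png',cv2.resize(a,None,fx=4,fy=4,interpolation=cv2.INTER_CUBIC))
```

```text
5.45 [483.38637392 -36.30337236 148.77545887] [ 0.81078298 -0.58533547  0.00263009 -0.00253672] [ 5.24256649 -1.15230612 -0.44067178]
```

View pics/side1c.png

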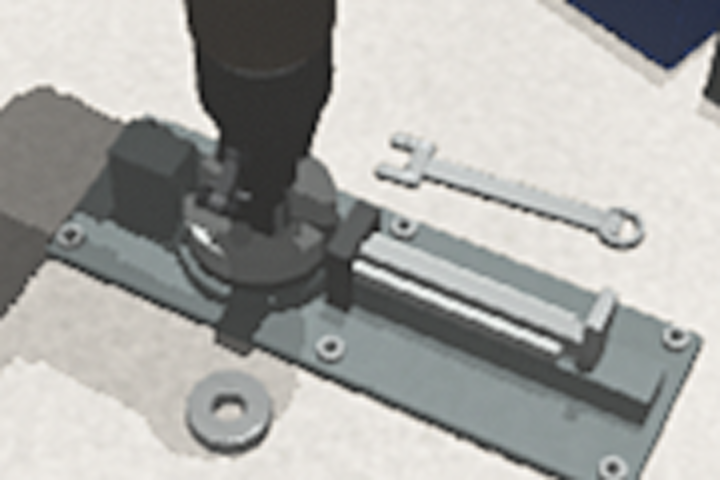

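View pics/top1c.png

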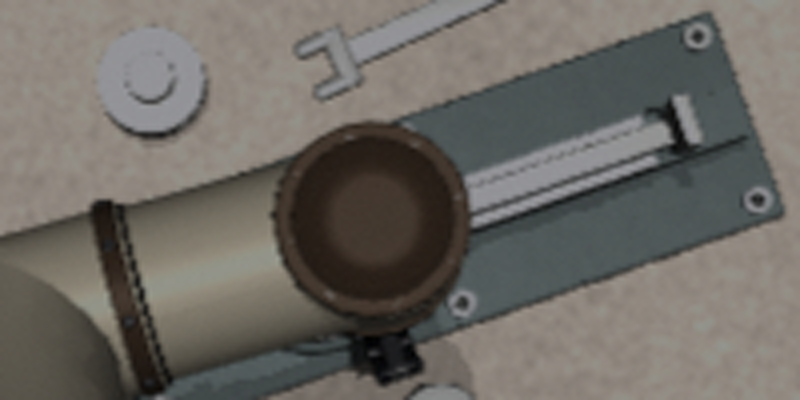

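Call:
{"method": "apply_moves", "body": {
  "increments": [
    [[0.1,-0.05,0,0,0,0,-1],[0.1,-0.05,-0.3,0,0,0,-1],[0.1,-0.1,-0.7,0,0,0,-1],[-0.3,-0.2,-1,0,0,0,-1],[-0.7,-0.3,-1,0,0,0,-1],[-0.7,-0.3,-1,0,0,0,-1],[-0.7,-0.3,-1,0,0,0,-1]]
  ]
}}

```text
clock: 6.25
position: [487.2, 39.1, 246.5]
ee_rot: [0.811, -0.585, -0.001, 0.001]
contact_force: [-1.0, 0.3, 0.6]
gripper_width: -0.2
```

Run:
```python
from h import *
p=arm.get_image('wrist'); save(p,'w4.png'); np.savez('w4.npz',**p)
s=arm.read_state();print(s['clock'],s['position'],s['ee_rot'])
for l,z in [('disc_slot',62),('disc_peg_a',92),('guide_strap',70),('keeper_stop',50)]:
        for m in arm.mark_of(l,p)[:4]: print(l,round(m['conf'],2),np.round(m['at'],1),np.round(atz(p,m['at'],z),1))
im=cv2.imread('pics/w4.png')[20:320,160:480]; cv2.imwrite('pics/w4c.png',cv2.resize(im,None,fx=2,fy=2,interpolation=cv2.INTER_CUBIC))
```

```text
6.3 [487.33948191  38.54114946 246.24591831] [ 0.81041572 -0.5858531  -0.00099409  0.00122845]
disc_slot 0.78 [318.7 170.3] [504.2  -7.2  62. ]
disc_peg_a 0.75 [276.4 180.9] [529.3   5.2  92. ]
disc_peg_a 0.69 [373.  165.4] [472.6 -24.1  92. ]
guide_strap 0.56 [322.7  74.4] [521.5 -68.1  70. ]
keeper_stop 0.56 [323.2 265.9] [475.4  68.2  50. ]
```

View pics/w4c.png

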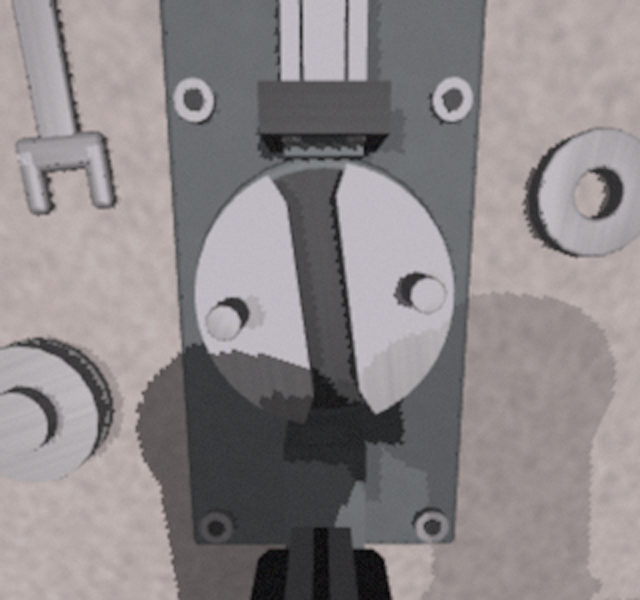

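```bash
cat > fit2.py <<'E'
from fit import *
w4=dict(np.load('w4.npz'))
o=(160,20)
W4=[((125,-65,12),c((194,543),o,2)),((125,65,12),c((452,543),o,2)),('a2',c((429,294),o,2)),('b2',c((223,322),o,2)),((-72,-22,70),c((258,82),o,2)),((-72,22,70),c((390,82),o,2)),((-56,-22,70),c((258,134),o,2)),((-56,22,70),c((390,134),o,2))]
W[2:4]=[]
def wp2(v,k):
    if isinstance(k,str) and k.endswith('2'): return wp([*v[:3],v[4]],k[0])
    return wp(v,k)
def res2(v,sets): return np.concatenate([(proj(p,wp2(v,k))-np.array(u))*w for p,L,w in sets for k,u in L])
for sets in ([(w4,W4,1)],[(w2,W,1),(w4,W4,1)],[(w2,W,1),(w4,W4,1),(t,T,1),(s,S,1)]):
    r=least_squares(res2,[501,-9,1.887,1.15,.15],args=(sets,),loss='soft_l1'); print(np.round(r.x,2),np.degrees(r.x[2:])); print(np.round(res2(r.x,sets).reshape(-1,2),1)[:14].tolist())
E
python3 fit2.py | tail -6
```

```text
[ 5.0175e+02 -7.8800e+00  1.8900e+00  2.0100e+00  1.3000e-01] [108.47449537 115.39845079   7.54383058]
[[-0.9, 2.3], [1.5, 1.8], [-0.2, 1.0], [-0.2, 1.1], [-0.6, -1.0], [0.7, -1.1], [0.2, -0.4], [0.1, -0.5]]
[ 5.0182e+02 -8.1200e+00  1.8900e+00  1.1300e+00  1.3000e-01] [108.48271993  64.8719691    7.49686302]
[[-1.1, 2.3], [1.4, 1.4], [-0.2, 0.4], [-0.9, 2.1], [1.6, 1.5], [-0.1, 0.7], [-0.2, 0.7], [-0.6, -1.4], [0.8, -1.6], [0.2, -0.8], [0.1, -1.0]]
[ 5.0163e+02 -8.1800e+00  1.8900e+00  1.1400e+00  1.3000e-01] [108.31834741  65.13515597   7.63876705]
[[-1.3, 2.2], [1.3, 1.6], [0.0, 0.3], [-1.1, 1.9], [1.4, 1.7], [0.2, 0.7], [0.1, 0.7], [0.0, -1.5], [1.4, -1.5], [0.7, -0.9], [0.6, -0.8], [-1.1, -1.7], [0.5, -1.5], [0.9, -0.6]]
```

Call:
{"method": "apply_moves", "body": {
  "increments": [
    [[0.4,0.14,0,0,0,0,-1],[0.8,0.27,0.2,0,0,0,-1],[0.8,0.27,0.6,0,0,0,-1],[0.8,0.27,0.98,0,0,0,-1],[0.8,0.27,0.98,0,0,0,-1]]
  ]
}}

```text
clock: 7.1
position: [484.5, -46.7, 144.6]
ee_rot: [0.81, -0.587, -0.004, 0.004]
contact_force: [-0.4, -0.7, -0.0]
gripper_width: 0.0
```

Call:
{"method": "apply_moves", "body": {
  "increments": [
    [[-0.05,0,0,0,0,0,-1],[-0.1,0,0,0,0,0,-1],[-0.13,0,0,0,0,0,-1],[-0.15,0,0,0,0,0,-1],[-0.15,0,0,0,0,0,-1]]
  ]
}}

```text
clock: 7.6
position: [484.7, -30.3, 150.7]
ee_rot: [0.811, -0.585, 0.002, -0.002]
contact_force: [2.2, -0.6, 2.4]
gripper_width: -0.0
```

Call:
{"method": "apply_moves", "body": {
  "increments": [
    [[0.1,-0.05,0,0,0,0,-1],[0.1,-0.05,-0.3,0,0,0,-1],[0.1,-0.1,-0.7,0,0,0,-1],[-0.3,-0.2,-1,0,0,0,-1],[-0.7,-0.27,-1,0,0,0,-1],[-0.7,-0.27,-1,0,0,0,-1]]
  ]
}}

```text
clock: 8.2
position: [486.4, 46.6, 249.7]
ee_rot: [0.811, -0.584, -0.0, -0.001]
contact_force: [-0.3, -0.7, 0.5]
gripper_width: 0.1
```

Run:
```python
from h import *
p=arm.get_image('wrist'); save(p,'w5.png'); np.savez('w5.npz',**p)
s=arm.read_state();print(s['clock'],s['position'],s['ee_rot'])
for l,z in [('disc_slot',62),('disc_peg_a',92)]:
        for m in arm.mark_of(l,p)[:4]: print(l,round(m['conf'],2),np.round(m['at'],1),np.round(atz(p,m['at'],z),1))
im=cv2.imread('pics/w5.png')[20:320,160:480]; cv2.imwrite('pics/w5c.png',cv2.resize(im,None,fx=2,fy=2,interpolation=cv2.INTER_CUBIC))
```

```text
8.25 [486.1099094   45.19111932 248.9177627 ] [ 8.11221394e-01 -5.84738632e-01 -7.30091541e-04  2.23348938e-04]
disc_slot 0.78 [323.2 163.5] [502.4  -4.7  62. ]
disc_peg_a 0.94 [375.6 156.5] [472.4 -22.1  92. ]
disc_peg_a 0.77 [274.4 165.9] [533.4   4.6  92. ]
disc_peg_a 0.59 [324.9 153.5] [504.4 -13.4  92. ]
```

View pics/w5c.png

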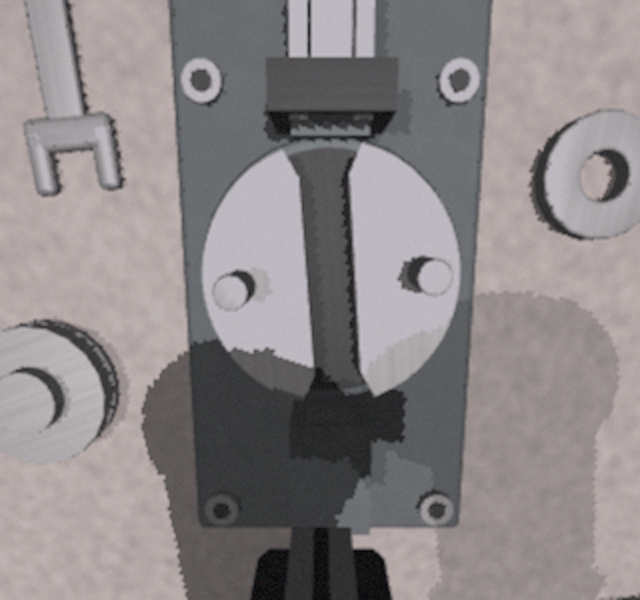

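```bash
cat > ang.py <<'E'
from h import *
import sys
def ang(f,a,b,o=(160,20),k=2):
    p=dict(np.load(f)); A,B=[atz(p,(o[0]+v[0]/k,o[1]+v[1]/k),92)[:2] for v in (a,b)]
    d=A-B; return np.linalg.norm(d),np.degrees(np.arctan2(d[1],d[0]))%360-198.4,(A+B)/2
if __name__=='__main__':
    print(ang('w4.npz',(429,294),(223,322))); print(ang('w5.npz',(435,276),(231,292)))
E
python3 ang.py
```

```text
(np.float64(67.88092924063531), np.float64(7.5433801801002005), array([501.84679108,  -8.58212386]))
(np.float64(67.07541178279384), np.float64(4.445433978272263), array([501.78929729,  -8.53827344]))
```

Call:
{"method": "apply_moves", "body": {
  "increments": [
    [[0.4,0.14,0,0,0,0,-1],[0.85,0.27,0.2,0,0,0,-1],[0.85,0.27,0.6,0,0,0,-1],[0.85,0.27,1,0,0,0,-1],[0.85,0.27,1,0,0,0,-1]]
  ]
}}

```text
clock: 8.85
position: [483.8, -47.6, 143.8]
ee_rot: [0.809, -0.588, -0.005, 0.005]
contact_force: [-0.2, -0.2, -0.6]
gripper_width: -0.2
```

Call:
{"method": "apply_moves", "body": {
  "increments": [
    [[-0.05,0,0,0,0,0,-1],[-0.1,0,0,0,0,0,-1],[-0.14,0,0,0,0,0,-1],[-0.165,0,0,0,0,0,-1],[-0.175,0,0,0,0,0,-1],[-0.177,0,0,0,0,0,-1]]
  ]
}}

```text
clock: 9.45
position: [483.9, -28.0, 150.5]
ee_rot: [0.811, -0.585, 0.002, -0.002]
contact_force: [4.0, -3.1, 4.6]
gripper_width: -0.1
```

Call:
{"method": "apply_moves", "body": {
  "increments": [
    [[0.1,-0.05,0,0,0,0,-1],[0.1,-0.05,-0.3,0,0,0,-1],[0.1,-0.1,-0.7,0,0,0,-1],[-0.3,-0.2,-1,0,0,0,-1],[-0.7,-0.27,-1,0,0,0,-1],[-0.7,-0.27,-1,0,0,0,-1]]
  ]
}}

```text
clock: 10.05
position: [485.2, 49.1, 249.2]
ee_rot: [0.811, -0.584, -0.001, -0.0]
contact_force: [0.2, 0.5, -0.7]
gripper_width: 0.0
```

Run:
```python
from h import *
p=arm.get_image('wrist'); save(p,'w6.png'); np.savez('w6.npz',**p)
s=arm.read_state();print(s['clock'],s['position'],s['ee_rot'])
for l,z in [('disc_slot',62),('disc_peg_a',92)]:
        for m in arm.mark_of(l,p)[:4]: print(l,round(m['conf'],2),np.round(m['at'],1),np.round(atz(p,m['at'],z),1))
im=cv2.imread('pics/w6.png')[20:320,160:480]; cv2.imwrite('pics/w6c.png',cv2.resize(im,None,fx=2,fy=2,interpolation=cv2.INTER_CUBIC))
```

```text
10.1 [484.91708654  47.72668979 248.44938678] [ 8.11164585e-01 -5.84816364e-01 -1.18755065e-03  6.52510796e-04]
disc_slot 0.58 [323.  156.7] [502.7  -6.9  62. ]
disc_peg_a 0.75 [372.4 157.1] [472.9 -18.5  92. ]
disc_peg_a 0.71 [276.8 159. ] [531.7   2.3  92. ]
```

View pics/w6c.png

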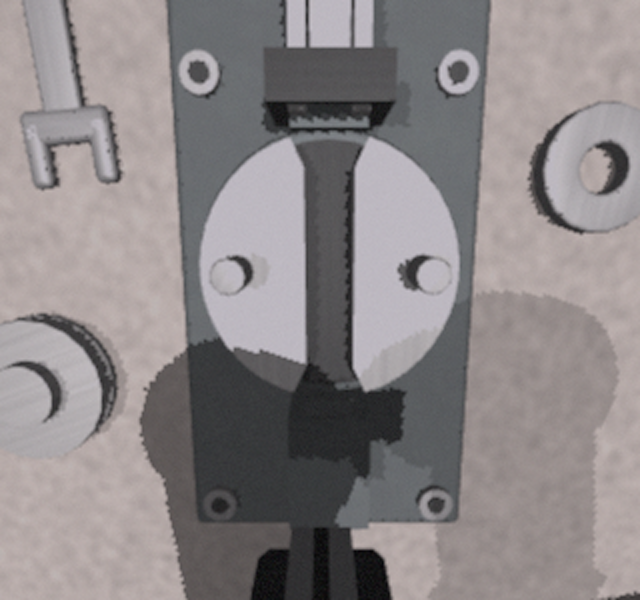

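Call:
{"method": "apply_moves", "body": {
  "increments": [
    [[0.35,0,0,0,0,0,-1],[0.75,0.01,0,0,0,0,-1],[1,0.02,0,0,0,0,-1]]
  ]
}}

```text
clock: 10.5
position: [515.1, -52.0, 247.8]
ee_rot: [0.81, -0.587, -0.001, 0.001]
contact_force: [0.1, -0.1, -0.3]
gripper_width: 0.2
```

Call:
{"method": "apply_moves", "body": {
  "increments": [
    [[0.35,0,0,0,0,0,-1],[0.75,0,0,0,0,0,-1],[1,0,0,0,0,0,-1]]
  ]
}}

```text
clock: 10.8
position: [546.3, -147.6, 247.6]
ee_rot: [0.809, -0.587, -0.001, 0.001]
contact_force: [0.8, 0.9, -0.5]
gripper_width: -0.3
```

Call:
{"method": "apply_moves", "body": {
  "increments": [
    [[0.35,0,0,0,0,0,-1],[0.75,0,0,0,0,0,-1],[1,0,0,0,0,0,-1],[1,0,0,0,0,0,-1]]
  ]
}}

```text
clock: 11.2
position: [577.4, -243.2, 246.8]
ee_rot: [0.809, -0.588, -0.002, 0.001]
contact_force: [-0.0, 0.2, -1.8]
gripper_width: -0.2
```

Call:
{"method": "apply_moves", "body": {
  "increments": [
    [[0.2,0,0.1,0,0,0,-1],[0.2,0,0.4,0,0,0,-1],[0.2,0,0.7,0,0,0,-1],[0.2,0,0.7,0,0,0,-1],[0.2,0,0.7,0,0,0,-1]]
  ]
}}

```text
clock: 11.7
position: [584.1, -258.4, 178.4]
ee_rot: [0.811, -0.586, -0.001, 0.001]
contact_force: [1.0, 0.3, 0.8]
gripper_width: 0.4
```

```bash
cat > st.py <<'E'
from h import *
def un(P):
    d=np.array(P[:2])-[501.8,-8.2]; a=np.radians(108.4); return np.round([d@[np.cos(a),np.sin(a)],d@[-np.sin(a),np.cos(a)]],1)
if __name__=='__main__':
    s=arm.read_state();print(s['clock'],s['position'],un(s['position']),np.degrees(2*np.arctan2(s['ee_rot'][1],s['ee_rot'][0])),s['contact_force'])
E
python3 - <<'E'
from st import *
p=arm.get_image('side'); save(p,'side2.png'); np.savez('s2.npz',**p)
for m in arm.mark_of('bar_tab',p)[:3]: print(m, un(atz(p,m['at'],76)))
a=cv2.imread('pics/side2.png')[200:340,300:460]; cv2.imwrite('pics/side2c.png',cv2.resize(a,None,fx=4,fy=4,interpolation=cv2.INTER_CUBIC))
E
python3 st.py
```

```text
{'at': [321.4, 370.0], 'conf': 0.84} [-182.5  267.1]
{'at': [393.9, 279.5], 'conf': 0.74} [-230.5   -7.5]
{'at': [277.7, 242.4], 'conf': 0.68} [65.5 21. ]
11.8 [ 585.14820018 -258.38301159  180.55447398] [-2.637e+02 -1.000e-01] -71.68693532718285 [-0.07558249  0.53087771  0.59343604]
```

View pics/side2c.png

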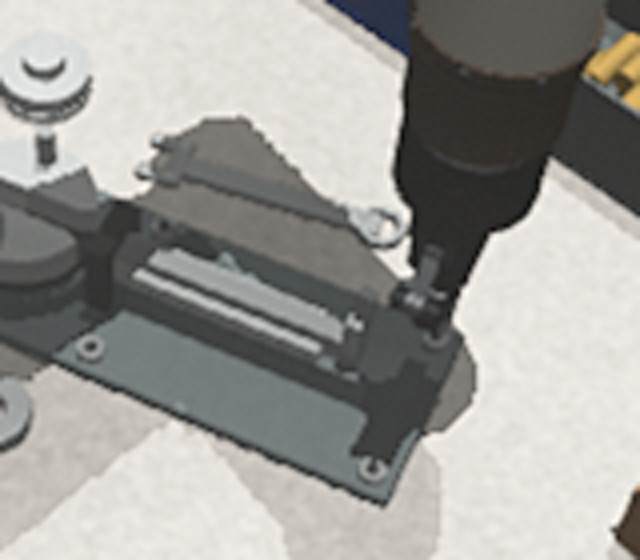

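Call:
{"method": "apply_moves", "body": {
  "increments": [
    [[0,0,0.2,0,0,0,-1],[0,0,0.4,0,0,0,-1],[0,0,0.4,0,0,0,-1]]
  ]
}}

```text
clock: 12.1
position: [583.5, -257.7, 138.0]
ee_rot: [0.81, -0.586, -0.001, 0.0]
contact_force: [0.4, 0.1, 0.9]
gripper_width: 0.2
```

Call:
{"method": "apply_moves", "body": {
  "increments": [
    [[-0.04,0,0,0,0,0,-1],[-0.09,0,0,0,0,0,-1],[-0.14,0,0,0,0,0,-1],[-0.2,0,0,0,0,0,-1],[-0.25,0,0,0,0,0,-1],[-0.3,0,0,0,0,0,-1],[-0.35,0,0,0,0,0,-1],[-0.4,0,0,0,0,0,-1]]
  ]
}}

```text
clock: 12.9
position: [572.4, -220.2, 139.7]
ee_rot: [0.811, -0.586, 0.001, -0.0]
contact_force: [2.3, -4.3, 2.8]
gripper_width: -0.2
```

```bash
python3 st.py
python3 - <<'E'
from st import *
p=arm.get_image('side'); save(p,'side3.png')
a=cv2.imread('pics/side3.png')[200:340,240:440]; cv2.imwrite('pics/side3c.png',cv2.resize(a,None,fx=4,fy=4,interpolation=cv2.INTER_CUBIC))
E
```

```text
12.9 [ 572.35338025 -220.20557357  139.66334584] [-223.4   -0. ] -71.70272899992351 [ 2.29242083 -4.29990686  2.78123683]
```

View pics/side3c.png

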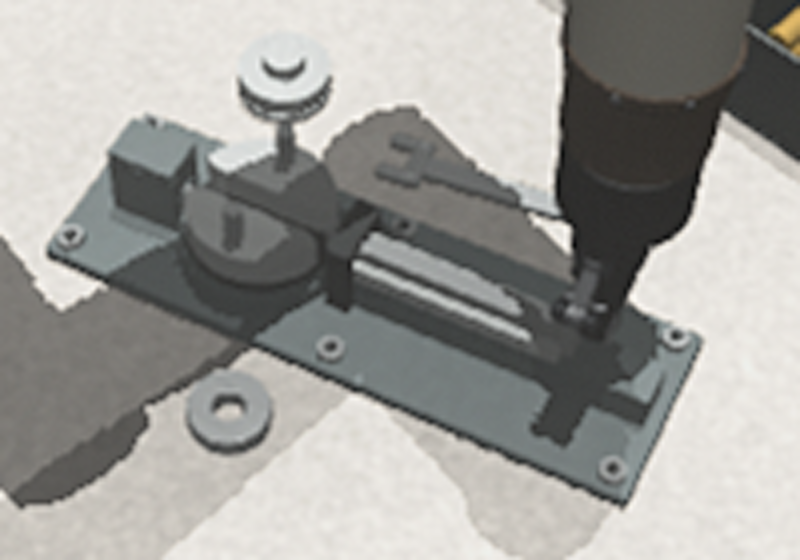

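Call:
{"method": "apply_moves", "body": {
  "increments": [
    [[-0.05,0,0,0,0,0,-1],[-0.1,0,0,0,0,0,-1],[-0.15,0,0,0,0,0,-1],[-0.2,0,0,0,0,0,-1],[-0.25,0,0,0,0,0,-1],[-0.3,0,0,0,0,0,-1],[-0.35,0,0,0,0,0,-1],[-0.4,0,0,0,0,0,-1]]
  ]
}}

```text
clock: 13.75
position: [559.1, -181.7, 138.9]
ee_rot: [0.81, -0.586, -0.0, 0.0]
contact_force: [1.0, -4.6, 3.6]
gripper_width: -0.1
```

```bash
python3 st.py
```

```text
13.75 [ 559.06858374 -181.68678465  138.92802211] [-182.7    0.4] -71.71770357116925 [ 0.9612854  -4.60513019  3.59290154]
```

Call:
{"method": "apply_moves", "body": {
  "increments": [
    [[-0.05,0,0,0,0,0,-1],[-0.1,0,0,0,0,0,-1],[-0.15,0,0,0,0,0,-1],[-0.2,0,0,0,0,0,-1],[-0.25,0,0,0,0,0,-1],[-0.3,0,0,0,0,0,-1],[-0.35,0,0,0,0,0,-1],[-0.4,0,0,0,0,0,-1]]
  ]
}}

```text
clock: 14.55
position: [546.5, -143.7, 138.9]
ee_rot: [0.81, -0.586, -0.0, 0.0]
contact_force: [1.1, -5.3, 2.8]
gripper_width: 0.2
```

Call:
{"method": "apply_moves", "body": {
  "increments": [
    [[-0.05,0,0,0,0,0,-1],[-0.1,0,0,0,0,0,-1],[-0.15,0,0,0,0,0,-1],[-0.2,0,0,0,0,0,-1],[-0.25,0,0,0,0,0,-1],[-0.3,0,0,0,0,0,-1]]
  ]
}}

```text
clock: 15.15
position: [536.8, -115.1, 138.7]
ee_rot: [0.81, -0.586, -0.0, 0.0]
contact_force: [1.4, -3.6, 1.3]
gripper_width: 0.1
```

```bash
python3 st.py
python3 - <<'E'
from st import *
p=arm.get_image('side'); save(p,'side4.png')
a=cv2.imread('pics/side4.png')[200:340,240:440]; cv2.imwrite('pics/side4c.png',cv2.resize(a,None,fx=4,fy=4,interpolation=cv2.INTER_CUBIC))
E
```

```text
15.15 [ 536.8474216  -115.12367015  138.6687997 ] [-112.5    0.5] -71.72985634800698 [ 1.35272782 -3.61954562  1.32734961]
```

View pics/side4c.png

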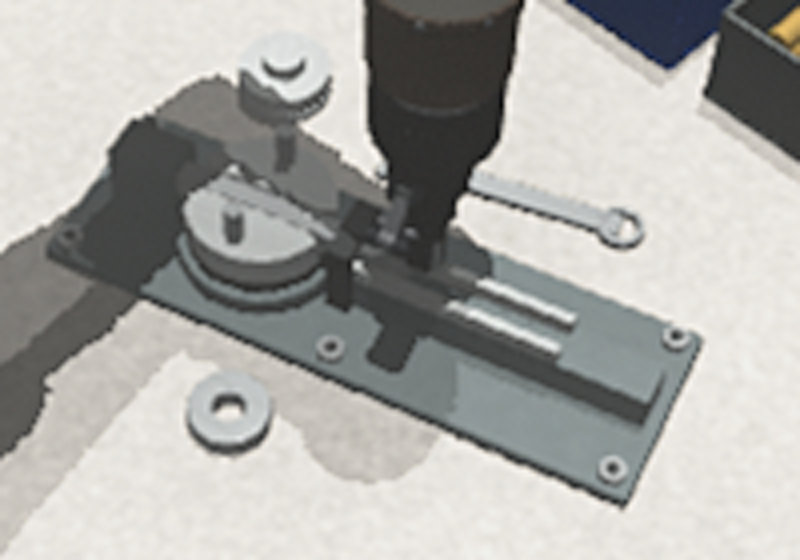

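Call:
{"method": "apply_moves", "body": {
  "increments": [
    [[-0.04,0,0,0,0,0,-1],[-0.08,0,0,0,0,0,-1],[-0.11,0,0,0,0,0,-1],[-0.14,0,0,0,0,0,-1]]
  ]
}}

```text
clock: 15.6
position: [532.3, -101.9, 138.4]
ee_rot: [0.81, -0.586, -0.001, 0.0]
contact_force: [-0.1, -2.1, 0.1]
gripper_width: -0.3
```

Call:
{"method": "apply_moves", "body": {
  "increments": [
    [[-0.015,0,0,0,0,0,-1],[-0.03,0,0,0,0,0,-1],[-0.03,0,0,0,0,0,-1]]
  ]
}}

```text
clock: 15.9
position: [531.5, -99.1, 138.6]
ee_rot: [0.81, -0.586, -0.001, 0.0]
contact_force: [-0.2, 0.8, -0.4]
gripper_width: 0.1
```

Call:
{"method": "apply_moves", "body": {
  "increments": [
    [[-0.015,0,0,0,0,0,-1],[-0.03,0,0,0,0,0,-1],[-0.03,0,0,0,0,0,-1]]
  ]
}}

```text
clock: 16.2
position: [531.1, -96.8, 139.0]
ee_rot: [0.81, -0.586, 0.0, 0.0]
contact_force: [1.5, -4.5, -2.0]
gripper_width: 0.2
```

```bash
python3 st.py
```

```text
16.2 [531.1332871  -96.83276834 138.9514985 ] [-93.4   0.1] -71.71135226644392 [ 1.54760174 -4.46519996 -2.00151999]
```

Call:
{"method": "apply_moves", "body": {
  "increments": [
    [[-0.01,0,0,0,0,0,-1],[-0.02,0,0,0,0,0,-1],[-0.02,0,0,0,0,0,-1]]
  ]
}}

```text
clock: 16.5
position: [531.8, -96.1, 139.8]
ee_rot: [0.811, -0.585, 0.002, -0.0]
contact_force: [3.3, -10.4, -1.2]
gripper_width: 0.2
```

```bash
python3 st.py
```

```text
16.5 [531.81267964 -96.11013866 139.80706324] [-92.9  -0.7] -71.67074557315382 [  3.29466619 -10.38425789  -1.23479554]
```

Call:
{"method": "apply_moves", "body": {
  "increments": [
    [[-0.015,0,0,0,0,0,-1],[-0.03,0,0,0,0,0,-1],[-0.03,0,0,0,0,0,-1],[-0.03,0,0,0,0,0,-1]]
  ]
}}

```text
clock: 16.9
position: [531.9, -95.4, 140.8]
ee_rot: [0.811, -0.585, 0.004, 0.0]
contact_force: [5.6, -20.8, 0.1]
gripper_width: -0.4
```

```bash
python3 st.py
```

```text
16.9 [531.93411872 -95.42486049 140.78970345] [-92.3  -1.1] -71.63505897823022 [  5.55897386 -20.77527988   0.07984911]
```

Firm stop (21 N, under 1 mm of motion). Back off, rise, and look.

Call:
{"method": "apply_moves", "body": {
  "increments": [
    [[0.05,0,0,0,0,0,-1],[0.2,0,0,0,0,0,-1],[0.2,0,-0.3,0,0,0,-1],[0.2,0,-0.7,0,0,0,-1],[0.2,0,-1,0,0,0,-1]]
  ]
}}

```text
clock: 17.4
position: [536.2, -111.1, 240.8]
ee_rot: [0.81, -0.586, 0.0, -0.0]
contact_force: [0.9, 0.5, 0.8]
gripper_width: 0.2
```

Call:
{"method": "apply_moves", "body": {
  "increments": [
    [[-0.4,0,-0.2,0,0,0,-1],[-0.8,0,-0.4,0,0,0,-1],[-1,0,-0.4,0,0,0,-1],[-1,0,-0.4,0,0,0,-1]]
  ]
}}

```text
clock: 17.8
position: [503.9, -14.1, 279.9]
ee_rot: [0.811, -0.584, 0.0, -0.001]
contact_force: [0.9, -1.1, -0.8]
gripper_width: -0.1
```

Call:
{"method": "apply_moves", "body": {
  "increments": [
    [[-0.4,0,0,0,0,0,-1],[-0.7,0,0,0,0,0,-1],[-0.7,0,0,0,0,0,-1]]
  ]
}}

```text
clock: 18.1
position: [481.9, 52.0, 278.6]
ee_rot: [0.811, -0.585, -0.001, 0.0]
contact_force: [-0.2, -0.8, -0.4]
gripper_width: 0.0
```

```bash
python3 st.py
python3 - <<'E'
from st import *
for n in ['wrist','side']:
    p=arm.get_image(n); save(p,n+'9.png')
    for m in arm.mark_of('bar_tab',p)[:3]: print(n,m, un(atz(p,m['at'],76)))
a=cv2.imread('pics/side9.png')[200:340,240:440]; cv2.imwrite('pics/side9c.png',cv2.resize(a,None,fx=4,fy=4,interpolation=cv2.INTER_CUBIC))
im=cv2.imread('pics/wrist9.png')[20:320,160:480]; cv2.imwrite('pics/w9c.png',cv2.resize(im,None,fx=2,fy=2,interpolation=cv2.INTER_CUBIC))
E
```

```text
18.1 [481.86354496  52.02532509 278.56309874] [63.4 -0.1] -71.55765820378258 [-0.22702015 -0.80370324 -0.3961904 ]
wrist {'at': [319.7, 27.2], 'conf': 0.96} [-83.4  -1.3]
wrist {'at': [90.8, 366.9], 'conf': 0.86} [ 200.3 -219.1]
wrist {'at': [317.4, 62.7], 'conf': 0.37} [-60.8  -3. ]
side {'at': [321.5, 373.9], 'conf': 0.89} [-186.5  274.4]
side {'at': [334.8, 258.3], 'conf': 0.68} [-81.5   0.3]
side {'at': [419.5, 412.2], 'conf': 0.45} [-389.5  256.5]
```

View pics/w9c.png

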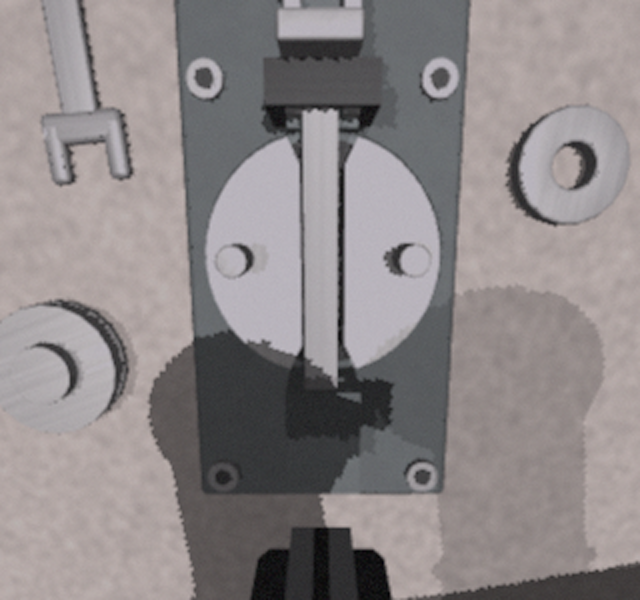

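View pics/side9c.png

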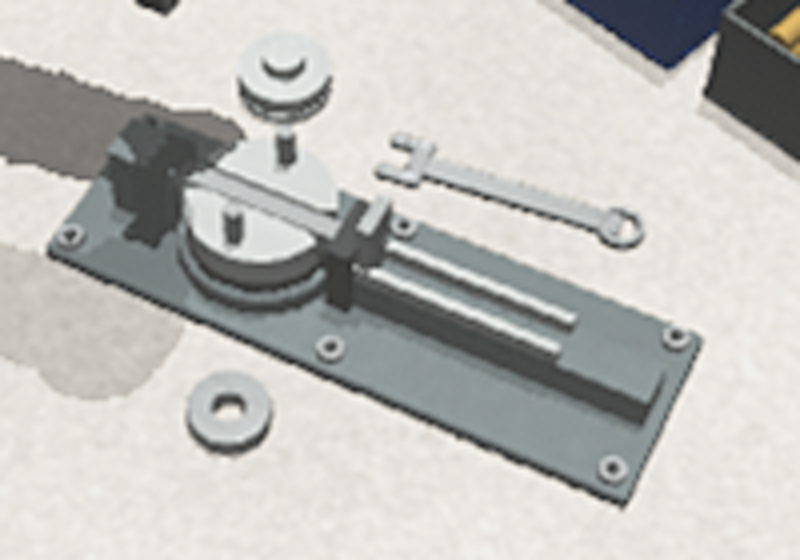

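```bash
python3 -c "
from bench import arm
print(arm.job_done())"
```

```text
the job is handed in; nothing more can be done
None
```

I turned the disc clockwise by about 65° by pushing peg a with the shut fingertips. That took three pushes, with a wrist-camera check after each, and the last check showed the slot within about 1° of the bar. I then pushed the bar by its tab through the slot until it stopped, backed off, and handed the job in at about 18 s.

**Last checks**
- **Bar home:** the push force rose to about 21 N with under 1 mm of movement, which reads as a firm stop. The tab's rear face measured at unit x = -83.4 mm (wrist camera) and -81.5 mm (side camera), against -82.5 mm when home. The nose itself is under the keeper roof and could not be seen.
- **Bar position:** the pictures show it flat on its rail and through the slot.
- **Hand and bench:** the hand is clear, about 200 mm above the bench at the fingertips. The wrench, bearing and pulley look unmoved in the last pictures; I did not re-check the other loose things, but the hand worked only over the unit.

**Disagreements:** the single-camera fits of the unit's position differed by about 4 mm, and single network marks by up to about 8 mm. I used a joint fit to close-up wrist points and did the final alignment from the wrist views.

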